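# Refit the control knob of the herb-decoction hob

## Robot

A 7-joint arm with a two-finger parallel gripper is mounted at the origin on the work surface. World frame = base frame: x ahead of the robot, y to its left, z up, the work surface at z = 0. Lengths are in m, angles in rad, forces in N, time in s.
With the tool pointing down it reaches from about 0.4 to 0.85 m from the base axis. Payload 10.4 kg.
Tool frame: the origin (TCP) lies at the centre of the arm's flange, where the gripper is bolted on; the fingertips stand 173 mm ahead of it and the grasp point (between the pads) lies 155 mm ahead of it; z points along the fingers, y is the line along which they close (so a half turn about z gives the same grasp; the last joint's range is limited). The gripper opens to 85 mm and grips with 20 to 120 N. Pads are 22 mm wide; open, the fingers measure 114 mm over their backs; the gripper's body (76 mm by 85 mm) begins 54 mm behind the grasp point. The pads swing forward as they close: fully open they stand 13 mm farther back than shut.
Start: joints at [1.254, 0.332, -0.065, 1.46, 0.022, 1.35, -0.088], TCP at [0.181, -0.598, 0.405] pointing down, gripper open.
Joint ranges: [-2.6, 2.6], [-0.5, 2.12], [-1.47, 1.34], [0.16, 2.42], [-1.27, 4.41], [0.06, 2.06], [-2.6, 2.6]. Speed limits (rad/s): [2.22, 2.22, 2.79, 2.79, 3.14, 3.14, 3.14].

## Interface

Orientations are given as a unit quaternion [x, y, z, w].
In Python, from station import sensors, capture, camera_model, job gives the robot as it stands. The module is installed in compiled form; this text tells all that it offers.
- The arm moves only by the shell command python3 -m inch 'ROWS' [FORCE]. ROWS is JSON, a list of rows, each a list of 7 numbers: the shift along the world's x, y, z in mm, then the turn, a rotation vector about the world's x, y, z in degrees, then the closure, from -1 (fully open) to 1 (shut). In form: [[x, y, z, wx, wy, wz, jaw], ...]. A call has 1 to 12 rows; each row shifts and turns the commanded pose from where the row before left it; what a row does not reach is not made up. A row lasts 1/10 s, in which the tool goes at most 50 mm and 8.59 degrees, less where a joint would pass 70% of its speed; a pose out of reach is approached as far as the arm can. A call with a gripper value outside its range is refused whole. The fingers move at their own pace and stop on an object; FORCE is the grip in N (left out, the last holds). Time passes only in rows, so rows that do not move let the fingers close. It gives the time, the measured TCP pose, the force, the opening and the grip force at its end, in the units of the state.
- sensors.read_state(): the state, without advancing time (a new reading comes with each control period).
- capture(name): name is "scene" or "top"; returns (picture, depth): 400x640x3 uint8, blue, green, red; 400x640 float32, m along the optical axis (not along the pixel's ray), 0 where there is no reading.
- camera_model(name): a dict with "vfov" (degrees; the focal length in pixels is half the picture's height over the tangent of half this angle, whatever the lens; pixels are square), "cx", "cy" (the principal point, pixels), "extrinsics" (4x4, takes a point from world to camera coordinates). Camera axes: x right, y down, z forward; pixel columns grow to the right and rows downward; lengths in m; the calibration is good to about 2 mm. A picture is of the moment at which its call begins. camera_model takes no time and is no camera call.
- job.sign_off(): hands the job in; it is judged then, once.
The state is a dict: "clock": time; "joints": joint angles; "joint_vel": joint speeds; "joint_efforts": joint torques, N m; "eef_pos": TCP position; "tcp_rot": TCP orientation; "force": force on the tool from outside, world axes, zero at the start; "moment": the same for the moment, N m; "grip_width": finger opening in m; "gripper_force": force on a finger pad.
Only numpy, scipy, OpenCV 4.12 (cv2) and the standard library are available. Lean on these libraries where they do the work, as an engineer would, in place of code of your own. Each camera call takes 0.05 s, during which the arm holds its last target. There are 200 camera calls.

## Task

The right-hand control knob of the electric decoction hob has come off: pick it up, fit it on its bare D-shaped spindle and press it on until it snaps fully home, then turn the knob until its pointer stands at the long mark on the deck, and let go. Be gentle with the spindle (press with no more than about 20 N) and leave the other things on the table where they are.

Things in the scene. Friction and masses are not known exactly. Their poses are not given: they have to be found in the camera images.
- knob: Loose black plastic knob, 80 g, standing bore-down on the table: a round skirt 56 mm across and 22 mm high, on it a straight grip bar 50 mm long (along its x) and 14 mm wide (along y), 22 to 45 mm above the origin. Origin: centre of the underside (the bore's mouth), z up along the bore. A nose with a white line at the +x end of the bar is the pointer, reaching 31 mm from the axis.
- bore (a point): Mouth of the knob's bore, centre of its underside (same frame as the knob). The bore is D-shaped for the first 14 mm: 15.2 mm across, its flat on the pointer's side (+x), 3.9 mm from the axis; above that it is a plain hole 7.5 mm across, up to 31 mm from the mouth.
- pointer (a point): The pointer's tip on the knob: 30 mm from the knob's axis along its +x, 35 mm above its underside.
- hob: Fixed stainless hob: 300 mm deep (x), 320 mm wide (y), deck 75 mm high; round hot plate 180 mm across, 10 mm high, centred 50 mm towards +x. Origin: centre of its underside, z up; its -x side faces the robot. On the deck along that side: a like knob already fitted at x -105, y +75 mm (leave it), and the bare spindle at x -105, y -75 mm.
- spindle_base (a point): Where the spindle's axis leaves the deck, axes parallel to the hob's (it does not turn with the spindle). The underside of the knob rests here when fully home. The spindle turns about z, through 2.2 rad either side of the long mark, against a friction of about 0.07 N m, and turns with the seated knob.
- spindle_tip (a point): Tip of the upright brass spindle, 29.5 mm above the deck; axes parallel to the hob's. The spindle's upper part is a round pilot pin 6.8 mm across with a 2.5 mm tapered tip: it finds the bore's plain hole and centres the knob (within 0.4 mm) before the D-shaped part is reached.
- shoulder (a point): Centre of the spindle's shoulder, 13.5 mm above the deck, axes parallel to the hob's. Below it the spindle is D-shaped: 14 mm across, flat 3.5 mm from the axis. At the start the flat faces 0.4 to 1.9 rad counter-clockwise (from above) of the long mark; its angle is not reported: look, or rest the knob lightly on the shoulder and turn it until it drops.
- long_mark (a point): Middle of the long dark mark painted on the deck, 44 mm from the spindle's axis towards the hob's +x (away from the robot). Fitting: unless pointer and spindle flat agree within about 0.1 rad, the knob stops with its underside 12.5 mm above the deck. Matched, it sinks to 8.5 mm, where a sprung bump resists with some 5 to 10 N; past about 3 mm it snaps flat on the deck.
- jar_lid: A black round jar lid with a small button on top, 54 mm across, 27 mm high, standing on the table, not part of the job; origin: centre of its underside.
- screwdriver: A screwdriver lying on the table, not part of the job; origin on its underside.
- herb_jar: An amber glass jar 80 mm across, 130 mm high, not part of the job; origin: centre of its underside.
- tea_cup: A white cup 76 mm across, 60 mm high, not part of the job; origin: centre of its underside.
- wood_spoon: A wooden spoon lying on the table, not part of the job; origin on its underside.
Mind the look-alikes: they are no part of the job. Leave any orange or yellow look-alike of the knob alone.

How it is judged:
On the way, in this order (a step that is already met when the one before it is completed fails the run):
1. the knob is snapped fully home on the spindle (z of knob in the frame of spindle_base between -0.003 and 0.0022 m and horizontal distance between knob and spindle_base below 0.0035 m and angle between knob's own z axis and vertical below 0.12 rad), for 0.2 s.
2. the seated knob's pointer is turned to the long mark (all of step 1 and x of pointer in the frame of spindle_base above 0.02 m and y of pointer in the frame of spindle_base between -0.0045 and 0.0045 m), for 0.2 s.
At the end, for the whole second after the job is handed in: The knob is fully home on the spindle (underside within 2.2 mm of the deck, axis within 3.5 mm of the spindle's, upright within 0.12 rad), its pointer at the long mark (tip within 4.5 mm to either side of it, about 0.15 rad), released and at rest (all of step 2 and linear speed of knob below 0.01 m/s and angular speed of knob below 0.1 rad/s); the robot touches nothing.
It fails at once if the knob is forced on the spindle with more than 30 N (contact force between knob and spindle_c0 above 30 N or contact force between knob and spindle_c1 above 30 N).
It fails at once if the knob is slammed on the hob with more than 100 N (contact force between knob and hob above 100 N).
It fails at once if the robot itself presses on the hob or spindle with more than 20 N (contact force between any of the fingers, the arm and hob above 20 N).
It fails at once if a bystander on the table is moved more than 30 mm (distance of any of jar_lid, screwdriver, herb_jar, tea_cup, wood_spoon from where it was at the start of the episode above 0.03 m).
It also fails if it takes over 64 s, if anything falls off the work surface, if the arm or the gripper's body presses on something with over 40 N, if the wrist force passes 120 N, or if a joint passes its speed limit or range.

## Working session

There is one attempt and no reset: what is moved stays moved. The work goes in short steps, Python scripts to look and compute and a shell command to move; the robot and the scene stay as the last step left them, time stands still between calls to the robot, and variables do not carry over. Pictures are saved under pics/ and viewed, at most 10 in all, crops included, and the job is handed in when it is done.

```bash
mkdir -p pics; cat > h.py <<'E'
import numpy as np, cv2
from station import sensors, capture, camera_model, job
def K(n):
    m=camera_model(n); f=200/np.tan(np.radians(m["vfov"])/2); return f,m["cx"],m["cy"],np.array(m["extrinsics"])
def cloud(n,d):
    f,cx,cy,E=K(n); v,u=np.mgrid[:400,:640]
    P=np.stack([(u-cx)/f*d,(v-cy)/f*d,d,np.ones_like(d)],-1)
    return P@np.linalg.inv(E).T[:,:3]
def proj(n,p):
    f,cx,cy,E=K(n); q=E@np.append(p,1); return f*q[0]/q[2]+cx,f*q[1]/q[2]+cy
E
python3 - <<'E'
from h import *
for n in("scene","top"):
    p,d=capture(n); np.savez(f"{n}0.npz",p=p,d=d); cv2.imwrite(f"pics/{n}0.png",p); f,cx,cy,E=K(n); print(n,f,cx,cy,np.linalg.inv(E).round(3).tolist(), (d>0).mean())
s=sensors.read_state(); print(s)
E
```

```text
scene 426.4374603621398 310.5932734496957 201.6521388372188 [[0.073, 0.786, -0.614, 1.254], [0.997, -0.049, 0.057, -0.031], [0.015, -0.616, -0.788, 0.993], [0.0, 0.0, 0.0, 1.0]] 0.99606640625
top 381.36671224806406 317.4292524879004 198.61423845602056 [[0.028, -0.991, 0.13, 0.412], [-1.0, -0.028, -0.001, 0.011], [0.004, -0.13, -0.992, 1.156], [0.0, 0.0, 0.0, 1.0]] 0.99593359375
{'clock': 0.1, 'joints': array([ 1.25438244,  0.33277688, -0.06470266,  1.46083866,  0.02162901,
        1.34991438, -0.08849852]), 'joint_vel': array([ 0.00112763, -0.00046963,  0.00114701, -0.00291119,  0.00139284,
        0.00043746,  0.00042334]), 'joint_efforts': array([ 2.00625000e-03, -6.26742840e+01,  4.94210771e-02, -3.92433035e+01,
        1.63350807e-02,  7.08624779e-03, -5.96144254e-07]), 'eef_pos': array([ 0.18097257, -0.59810387,  0.40402415]), 'tcp_rot': array([ 9.89226241e-01,  1.46393510e-01, -1.32239149e-04, -6.06216166e-04]), 'force': array([ 0.12278701,  0.39081281, -0.33387791]), 'moment': array([0.01915328, 0.01027403, 0.02373582]), 'gripper_force': 0.0, 'grip_width': 0.08522839102819231}
```

View pics/scene0.png

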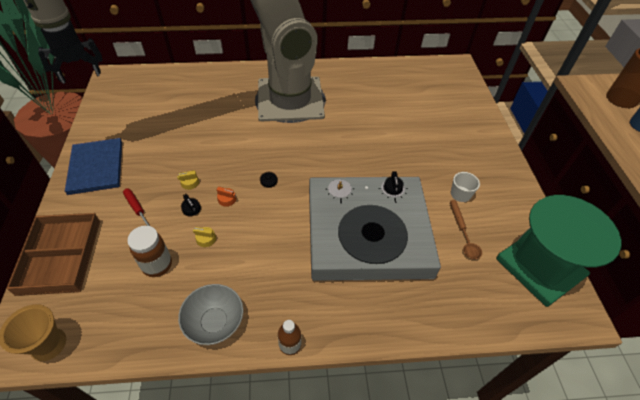

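View pics/top0.png

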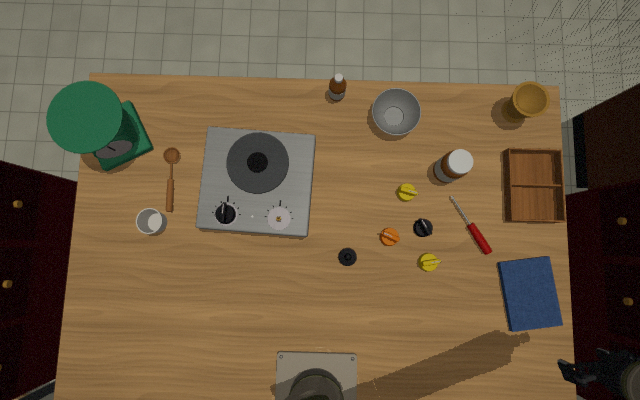

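Candidates seen in the top view: black knob (423,227), jar lid (347,257), fitted knob on the hob (226,213), orange knob (389,236) and yellow knobs (407,192) and (429,262). The bare spindle is at (279,217). By the description I choose (423,227), and I'll check it in a close crop together with the measurements.

```bash
python3 - <<'E'
from h import *
T=np.load("top0.npz");S=np.load("scene0.npz")
def crop(p,u,v,r,s=400): return cv2.resize(p[v-r:v+r,u-r:u+r],(s,300*s//400 if 0 else 300),interpolation=cv2.INTER_CUBIC)
def c(p,u,v): return cv2.resize(p[v-18:v+18,u-24:u+24],(400,300),interpolation=cv2.INTER_CUBIC)
cv2.imwrite("pics/crop1.png",np.vstack([np.hstack([c(T["p"],423,227),c(T["p"],279,217)]),np.hstack([c(S["p"],190,205),c(S["p"],340,188)])]))
for n,Z,(u,v),r in(("top",T,(423,227),16),("scene",S,(190,205),18)):
    X=cloud(n,Z["d"]); w=X[v-r:v+r,u-r:u+r].reshape(-1,3); col=Z["p"][v-r:v+r,u-r:u+r].reshape(-1,3)
    tab=np.median(w[w[:,2]<.012][:,2]); print(n,"table",tab,"top",np.sort(w[:,2])[-12:].round(4))
    for lo,hi in((.016,.028),(.034,.06)):
        q=w[(w[:,2]>lo)&(w[:,2]<hi)]; 
        if len(q)>4:
            m,sz,a=cv2.minAreaRect((q[:,:2]*1000).astype(np.float32)); print(lo,len(q),m,sz,a,q.mean(0).round(4))
# hob
for n,Z,(u0,u1,v0,v1) in(("top",T,(185,325,120,245)),("scene",S,(300,445,170,285))):
    X=cloud(n,Z["d"])[v0:v1,u0:u1].reshape(-1,3); q=X[abs(X[:,2]-.075)<.006]; z=np.median(q[:,2])
    print(n,"deck z",z,cv2.minAreaRect((q[abs(q[:,2]-z)<.005][:,:2]*1000).astype(np.float32)))
for n,Z,(u,v) in(("top",T,(279,217)),("scene",S,(340,188))):
    X=cloud(n,Z["d"])[v-14:v+14,u-14:u+14].reshape(-1,3); q=X[X[:,2]>.083]; print(n,len(q),q[np.argsort(q[:,2])].round(4).tolist()[-25:])
E
```

```text
top table 0.0008491532470988883 top [0.0484 0.0485 0.0487 0.0488 0.0491 0.0509 0.0511 0.0514 1.156  1.156
 1.156  1.156 ]
0.016 143 (485.5428161621094, -305.4513854980469) (47.00238800048828, 50.87822341918945) 45.89640426635742 [ 0.4821 -0.3038  0.0225]
0.034 99 (486.1925354003906, -305.7376403808594) (53.85584259033203, 14.579917907714844) 30.246910095214844 [ 0.4852 -0.3056  0.0444]
scene table -0.00026461838364727486 top [0.0459 0.0459 0.046  0.046  0.0462 0.0464 0.0464 0.0479 0.048  0.9927
 0.9927 0.9927]
0.016 154 (488.9274597167969, -306.10662841796875) (50.287078857421875, 50.88072204589844) 30.67003631591797 [ 0.4902 -0.3074  0.0208]
0.034 87 (488.228515625, -306.7539978027344) (54.83879852294922, 13.73587703704834) 31.02916717529297 [ 0.4898 -0.3063  0.0424]
top deck z 0.0757425963347107 ((603.4168701171875, 188.58135986328125), (319.30706787109375, 299.6119384765625), 87.0120849609375)
scene deck z 0.07465514793539996 ((605.2073974609375, 187.95790100097656), (319.2588806152344, 301.9498596191406), 86.9839859008789)
top 19 [[0.4886, 0.1165, 0.0867], [0.4885, 0.1221, 0.0871
[... 396 characters left out ...]
0.1177, 0.1058], [0.4122, 0.0112, 1.156]]
scene 25 [[0.4991, 0.117, 0.0833], [0.4962, 0.1229, 0.0837], [0.4994, 0.1141, 0.0838], [0.4974, 0.1198, 0.0854], [0.492, 0.1231, 0.0873], [0.4919, 0.1147, 0.0878], [0.4962, 0.1226, 0.0881], [0.4966, 0.1253, 0.0883], [0.4963, 0.1169, 0.0886], [0.4964, 0.1141, 0.0889], [0.5016, 0.1162, 0.0906], [0.5028, 0.1132, 0.0923], [0.4997, 0.1191, 0.0924], [0.4945, 0.1167, 0.095], [0.4983, 0.1163, 0.0952], [0.4998, 0.1187, 0.0969], [0.4977, 0.1217, 0.0985], [0.4998, 0.1184, 0.1012], [0.4925, 0.1165, 0.1013], [0.4965, 0.1216, 0.1013], [0.4962, 0.1161, 0.1013], [0.4965, 0.1188, 0.1015], [0.4954, 0.1187, 0.1044], [1.2543, -0.0314, 0.9927], [1.2543, -0.0314, 0.9927]]
```

View pics/crop1.png

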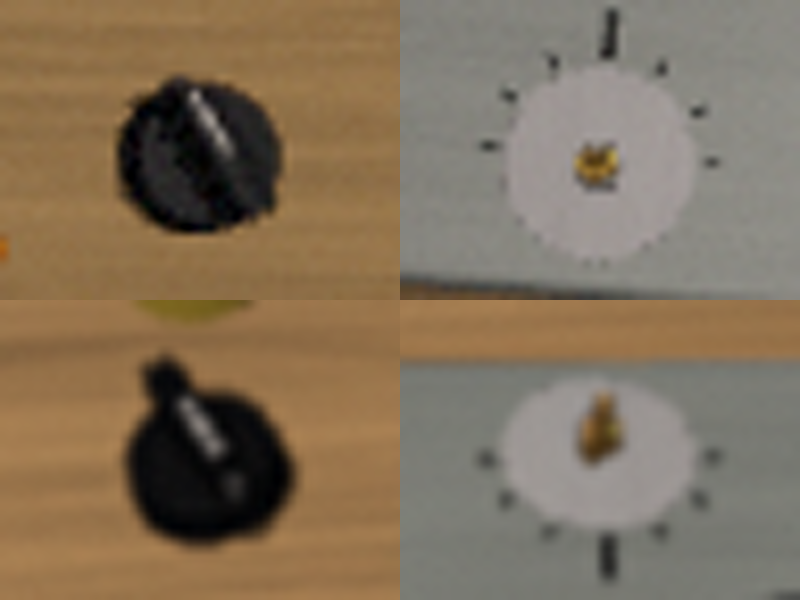

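The crop confirms it: black knob with its white line toward the upper left of the top view (world yaw about 30°), and the spindle in a pale disc with the long mark above it. Knob is at about (485.5, -307) mm, spindle at (495.5, 118.7), hob yaw -3°. I'll squeeze the skirt gently at 45° to the bar to centre the knob, then grip the bar.

```bash
python3 -m inch '[[25,24,0,0,0,-2.7,-1],[25,24,0,0,0,-2.7,-1],[25,24,0,0,0,-2.7,-1],[25,24,0,0,0,-2.7,-1],[25,24,0,0,0,-2.7,-1],[25,24,0,0,0,-2.7,-1],[25,24,0,0,0,-2.7,-1],[25,24,0,0,0,-2.7,-1],[25,24,0,0,0,-2.7,-1],[25,24,0,0,0,-2.7,-1],[25,24,0,0,0,-2.7,-1],[29.5,27,0,0,0,-2.3,-1]]' 20; python3 - <<'E'
from h import *
from scipy.spatial.transform import Rotation as R
s=sensors.read_state();print(s["joints"].round(3)); x=R.from_quat(s["tcp_rot"]).as_matrix();print(x.round(3),np.degrees(np.arctan2(x[1,0],x[0,0])))
E
```

```text
clock: 1.3
eef_pos: [0.4859, -0.3067, 0.4045]
tcp_rot: [0.991, -0.134, -0.0, 0.0]
force: [-0.4, -0.8, -0.3]
grip_width: 0.0853
gripper_force: 0.0
[ 0.719  0.237 -0.278  1.588  0.067  1.327 -1.406]
[[ 0.964 -0.265 -0.001]
 [-0.265 -0.964 -0.   ]
 [-0.001  0.    -1.   ]] -15.349341138177877
```

```bash
python3 -m inch '[[0,0,-26,0,0,0,-1],[0,0,-30,0,0,0,-1],[0,0,-30,0,0,0,-1],[0,0,-30,0,0,0,-1],[0,0,-30,0,0,0,-1],[0,0,-30,0,0,0,-1],[0,0,-25,0,0,0,-1],[0,0,-15,0,0,0,-1],[0,0,-10,0,0,0,-1],[0,0,0,0,0,0,-1]]' 20
python3 -m inch '[[0,0,0,0,0,0,-0.4],[0,0,0,0,0,0,-0.3],[0,0,0,0,0,0,-0.2],[0,0,0,0,0,0,-0.1],[0,0,0,0,0,0,-0.1],[0,0,0,0,0,0,-0.1]]' 20
```

```text
clock: 2.3
eef_pos: [0.4853, -0.3071, 0.1779]
tcp_rot: [0.991, -0.132, -0.001, -0.0]
force: [-0.5, 0.6, -0.3]
grip_width: 0.0853
gripper_force: 0.0
clock: 2.9
eef_pos: [0.486, -0.3074, 0.1799]
tcp_rot: [0.991, -0.132, 0.001, 0.0]
force: [-0.4, 0.2, 6.2]
grip_width: 0.0511
gripper_force: 20.1
```

```bash
python3 - <<'E'
from h import *
a=capture("top")[0];b=capture("scene")[0]
def c(p,u,v): return cv2.resize(p[v-30:v+30,u-40:u+40],(400,300),interpolation=cv2.INTER_CUBIC)
cv2.imwrite("pics/c2.png",np.hstack([c(a,423,227),c(b,190,205)]))
E
```

```text
(no output)
```

View pics/c2.png

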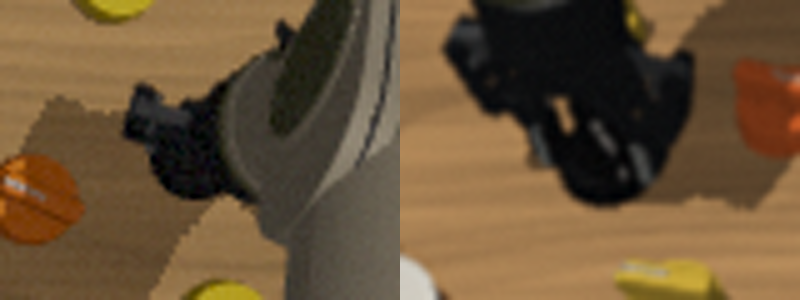

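```bash
python3 -m inch '[[0,0,0,0,0,0,-0.6],[0,0,0,0,0,0,-1],[0,0,0,0,0,0,-1],[0,0,-5,0,0,0,-1],[0,0,-5,0,0,0,-1],[0,0,0,0,0,0,-1]]' 20
python3 -m inch '[[0,0,0,0,0,0,-0.5],[0,0,0,0,0,0,-0.4],[0,0,0,0,0,0,-0.3],[0,0,0,0,0,0,-0.25],[0,0,0,0,0,0,-0.25],[0,0,0,0,0,0,-0.25]]' 20
```

```text
clock: 3.6
eef_pos: [0.4851, -0.307, 0.1676]
tcp_rot: [0.991, -0.132, -0.001, -0.0]
force: [0.3, -0.4, 0.3]
grip_width: 0.0849
gripper_force: 0.0
clock: 4.2
eef_pos: [0.4861, -0.3073, 0.1699]
tcp_rot: [0.991, -0.132, 0.001, 0.0]
force: [-1.5, -0.1, 7.6]
grip_width: 0.0535
gripper_force: 3.9
```

```bash
python3 -m inch '[[0,0,0,0,0,0,-0.6],[0,0,0,0,0,0,-1],[0,0,0,0,0,0,-1],[0,0,20,0,0,0,-1],[0,0,40,0,0,0,-1],[0,0,40,0,0,0,-1],[-20,-50,20,0,0,0,-1],[-20,-50,0,0,0,0,-1],[-20,-50,0,0,0,0,-1]]' 20
python3 - <<'E'
from h import *
a,T=capture("top");b,S=capture("scene")
def c(p,u,v): return cv2.resize(p[v-30:v+30,u-40:u+40],(400,300),interpolation=cv2.INTER_CUBIC)
cv2.imwrite("pics/c3.png",np.hstack([c(a,423,227),c(b,190,205)]))
for n,d,(u,v),r in(("top",T,(423,227),16),("scene",S,(190,205),18)):
    w=cloud(n,d)[v-r:v+r,u-r:u+r].reshape(-1,3)
    for lo,hi in((.016,.028),(.036,.055)):
        q=w[(w[:,2]>lo)&(w[:,2]<hi)&(np.hypot(w[:,0]-.486,w[:,1]+.307)<.045)]
        if len(q)>4: print(n,lo,len(q),cv2.minAreaRect((q[:,:2]*1000).astype(np.float32)))
E
```

```text
clock: 5.1
eef_pos: [0.4304, -0.445, 0.2872]
tcp_rot: [0.991, -0.131, 0.001, 0.001]
force: [1.2, -0.5, -0.5]
grip_width: 0.0856
gripper_force: 0.0
top 0.016 140 ((484.5685119628906, -306.251953125), (47.80802536010742, 49.61892318725586), 1.4197356700897217)
top 0.036 95 ((486.1737365722656, -304.7192687988281), (53.011634826660156, 13.984630584716797), 31.133867263793945)
scene 0.016 146 ((488.7701416015625, -306.3735656738281), (51.078060150146484, 51.921226501464844), 10.943354606628418)
scene 0.036 83 ((487.3298645019531, -305.7310791015625), (55.912845611572266, 14.287280082702637), 32.52767562866211)
```

View pics/c3.png

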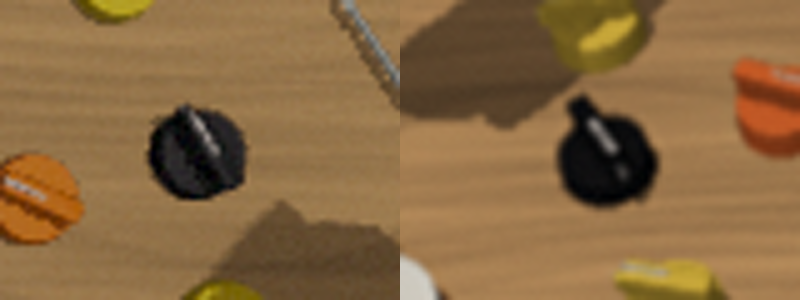

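```bash
python3 - <<'E'
from h import *
for n,(u,v) in(("top",(423,227)),("scene",(190,205))):
    p,d=capture(n); f,cx,cy,E=K(n); I=np.linalg.inv(E); r=14
    g=p[v-r:v+r,u-r:u+r].min(2).astype(int); dk=p[v-r:v+r,u-r:u+r].max(2)
    from scipy.ndimage import binary_closing
    body=cv2.morphologyEx((dk<70).astype(np.uint8),cv2.MORPH_CLOSE,np.ones((5,5),np.uint8))
    ys,xs=np.where((g>75)&(body>0))
    for y,x in zip(ys,xs):
        dr=I[:3,:3]@[(x+u-r-cx)/f,(y+v-r-cy)/f,1]; t=(.045-I[2,3])/dr[2]; P=I[:3,3]+t*dr
        print(n,x+u-r,y+v-r,g[y,x],(P[:2]*1000).round(1), "along", ((P[:2]*1000-[485.5,-307])@[.853,.522]).round(1),"across",((P[:2]*1000-[485.5,-307])@[-.522,.853]).round(1))
E
```

```text
top 421 219 81 [ 506.1 -293.7] along 24.5 across 0.5
top 421 220 93 [ 503.2 -293.7] along 22.0 across 2.1
top 422 220 91 [ 503.3 -296.6] along 20.6 across -0.4
top 422 221 142 [ 500.4 -296.6] along 18.1 across 1.1
top 423 221 89 [ 500.4 -299.5] along 16.6 across -1.4
top 422 222 104 [ 497.4 -296.6] along 15.6 across 2.7
top 423 222 140 [ 497.5 -299.5] along 14.2 across 0.1
top 423 223 100 [ 494.6 -299.5] along 11.7 across 1.7
top 424 223 90 [ 494.7 -302.4] along 10.2 across -0.9
top 424 224 141 [ 491.8 -302.4] along 7.8 across 0.7
top 424 225 103 [ 488.8 -302.4] along 5.3 across 2.2
top 425 225 83 [ 488.9 -305.3] along 3.8 across -0.3
top 425 226 117 [ 486.  -305.2] along 1.4 across 1.2
top 426 226 91 [ 486.1 -308.2] along -0.1 across -1.3
top 425 227 80 [ 483.1 -305.2] along -1.1 across 2.8
top 426 227 96 [ 483.2 -308.1] along -2.6 across 0.2
scene 188 199 107 [ 485.2 -307.5] along -0.5 across -0.3
scene 189 199 92 [ 485.4 -304.7] along 1.1 across 2.0
scene 188 200 98 [ 488.9 -307.1] along 2.8 across -1.9
scene 189 200 117 [ 489.  -304.3] along 4.4 across 0.4
scene 189 201 94 [ 492.6 -304. ] along 7.7 across -1.2
scene 190 201 94 [ 492.8 -301.2] along 9.3 across 1.1
scene 190 202 96 [ 496.4 -300.8] along 12.5 across -0.4
scene 191 202 88 [ 496.6 -298.1] along 14.1 across 1.9
scene 190 203 79 [ 500.  -300.5] along 15.8 across -2.0
scene 191 203 115 [ 500.2 -297.7] along 17.4 across 0.3
scene 192 203 87 [ 500.3 -294.9] along 19.0 across 2.6
scene 191 204 99 [ 503.7 -297.4] along 20.6 across -1.3
scene 192 204 111 [ 503.9 -294.6] along 22.2 across 1.0
```

```bash
python3 -m inch '[[20,50,0,0,0,7.8,-1],[20,50,0,0,0,7.8,-1],[20,50,0,0,0,7.8,-1],[0,0,-20,0,0,7.8,-1],[0,0,-20,0,0,7.8,-1],[0,0,-20,0,0,7.7,-1],[0,0,-20,0,0,0,-0.7],[0,0,-10,0,0,0,-0.5],[0,0,0,0,0,0,0],[0,0,0,0,0,0,0.5],[0,0,0,0,0,0,0.9],[0,0,0,0,0,0,1]]' 20
python3 -m inch '[[0,0,0,0,0,0,1],[0,0,0,0,0,0,1],[0,0,0,0,0,0,1],[0,0,0,0,0,0,1]]' 50; python3 - <<'E'
from h import *
from scipy.spatial.transform import Rotation as R
s=sensors.read_state(); x=R.from_quat(s["tcp_rot"]).as_matrix();print(s["joints"].round(3),s["eef_pos"].round(4),x.round(3),np.degrees(np.arctan2(x[1,0],x[0,0])))
E
```

```text
clock: 6.5
eef_pos: [0.4871, -0.3044, 0.1972]
tcp_rot: [0.962, 0.272, 0.001, 0.001]
force: [1.0, -0.2, 2.3]
grip_width: 0.0131
gripper_force: 24.9
clock: 6.9
eef_pos: [0.4871, -0.3045, 0.1971]
tcp_rot: [0.962, 0.272, 0.001, 0.001]
force: [-0.6, 1.3, 6.4]
grip_width: 0.0126
gripper_force: 54.2
[ 0.796  0.457 -0.383  1.787  0.206  0.936 -0.695] [ 0.4871 -0.3045  0.1971] [[ 0.852  0.523  0.002]
 [ 0.523 -0.852 -0.001]
 [ 0.001  0.002 -1.   ]] 31.53232712140517
```

```bash
python3 -m inch '[[0,0,20,0,0,0,1],[0,0,40,0,0,0,1],[0,20,40,0,0,0,1],[1,35,34,0,0,-1,1],[1,40,0,0,0,-1.5,1],[1,45,0,0,0,-1.5,1],[1,45,0,0,0,-1.5,1],[1,45,0,0,0,-1.5,1],[1,45,0,0,0,-1.5,1],[1,45,0,0,0,-1.5,1],[1,40,0,0,0,-1.5,1],[1,30,0,0,0,0,1]]' 50
python3 -m inch '[[1,20,0,0,0,0,1],[1,10,0,0,0,0,1],[0,0,0,0,0,0,1],[0,0,0,0,0,0,1],[0,0,0,0,0,0,1]]' 50; cat > st.py <<'E'
from h import *
from scipy.spatial.transform import Rotation as R
s=sensors.read_state(); x=R.from_quat(s["tcp_rot"]).as_matrix(); y=np.arctan2(x[1,0],x[0,0])
p=s["eef_pos"]*1000; print("t",s["clock"],"j7",s["joints"][6].round(2),"tcp",p.round(1),"yaw",np.degrees(y).round(2),"tilt",(x[:2,2]*57.3).round(2),"knob",(p[:2]-2.7*np.array([np.cos(y),np.sin(y)])-[495.5,118.7]).round(2),"bottom-deck",round(p[2]-197.1-75,1),"F",s["force"].round(1),"M",s["moment"].round(2),s["grip_width"])
E
python3 st.py; python3 - <<'E'
from h import *
a,T=capture("top");b,S=capture("scene")
np.savez("c4.npz",a=a,T=T,b=b,S=S)
def c(p,u,v): return cv2.resize(p[v-30:v+30,u-40:u+40],(400,300),interpolation=cv2.INTER_CUBIC)
cv2.imwrite("pics/c4.png",np.hstack([c(a,279,217),c(b,340,180)]))
E
```

```text
clock: 8.1
eef_pos: [0.4951, 0.0884, 0.3304]
tcp_rot: [0.985, 0.174, 0.0, -0.0]
force: [0.2, -0.5, -0.7]
grip_width: 0.0132
gripper_force: 53.4
clock: 8.6
eef_pos: [0.4978, 0.1142, 0.33]
tcp_rot: [0.985, 0.173, -0.0, 0.0]
force: [0.4, -0.5, -0.1]
grip_width: 0.013
gripper_force: 53.4
t 8.6 j7 -1.65 tcp [497.8 114.2 330. ] yaw 19.91 tilt [-0.01 -0.04] knob [-0.2  -5.42] bottom-deck 57.9 F [ 0.4 -0.5 -0.1] M [-0.02  0.   -0.04] 0.013000922264975324
```

View pics/c4.png

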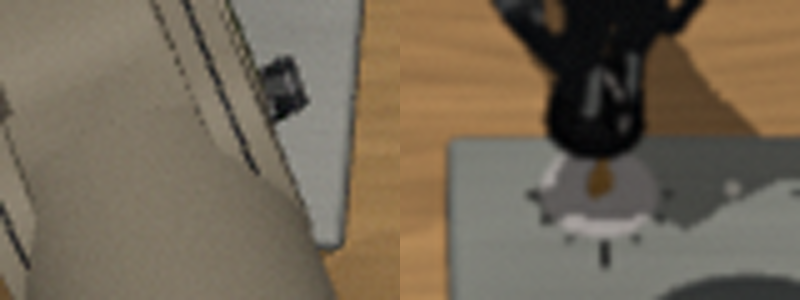

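```bash
python3 - <<'E'
from h import *
from scipy.optimize import least_squares
Z=np.load("c4.npz"); X=cloud("scene",Z["S"])[140:200,290:390].reshape(-1,3)*1000
for lo,hi in((128,136),(134,142),(136,152),(142,152)):
    q=X[(X[:,2]>lo)&(X[:,2]<hi)&(np.hypot(X[:,0]-495,X[:,1]-113)<45)]
    r=least_squares(lambda c:np.hypot(q[:,0]-c[0],q[:,1]-c[1])-c[2],[495,113,28],loss="soft_l1")
    print(lo,len(q),r.x.round(1), "y range",q[:,1].min().round(1),q[:,1].max().round(1),"zmin",q[:,2].min().round(1))
q=X[np.hypot(X[:,0]-495,X[:,1]-113)<40]; print(np.sort(q[q[:,2]>115][:,2])[:10].round(1))
E
```

```text
128 17 [495.7 112.   26.1] y range 86.2 137.3 zmin 129.6
134 41 [495.3 112.1  26.3] y range 85.9 136.8 zmin 134.2
136 104 [495.6 112.   25.5] y range 85.9 137.5 zmin 136.2
142 71 [495.5 112.1  25.3] y range 86.2 137.5 zmin 142.1
[129.6 131.8 132.2 133.6 133.6 133.7 133.9 133.9 133.9 134.2]
```

```bash
python3 -m inch '[[0,3.2,-10,0,0,0,1],[0,3,-12,0,0,0,1],[0,0,-4,0,0,0,1],[0,0,-3,0,0,0,1],[0,0,0,0,0,0,1],[0,0,0,0,0,0,1]]' 50; python3 st.py
python3 -m inch '[[0,0,-1.5,0,0,0,1],[0,0,-1.5,0,0,0,1],[0,0,0,0,0,0,1],[0,0,0,0,0,0,1]]'; python3 st.py
```

```text
clock: 9.3
eef_pos: [0.4978, 0.1219, 0.3013]
tcp_rot: [0.985, 0.174, 0.0, 0.0]
force: [-0.5, -0.8, 0.2]
grip_width: 0.0128
gripper_force: 53.4
t 9.3 j7 -1.68 tcp [497.8 121.9 301.3] yaw 20.03 tilt [ 0.01 -0.  ] knob [-0.28  2.25] bottom-deck 29.2 F [-0.5 -0.8  0.2] M [-0.03 -0.01  0.01] 0.012796805249082551
clock: 9.7
eef_pos: [0.4977, 0.1219, 0.2982]
tcp_rot: [0.985, 0.174, 0.0, 0.0]
force: [1.1, 0.4, -0.4]
grip_width: 0.0131
gripper_force: 53.4
t 9.7 j7 -1.69 tcp [497.7 121.9 298.2] yaw 20.03 tilt [ 0.01 -0.01] knob [-0.35  2.24] bottom-deck 26.1 F [ 1.1  0.4 -0.4] M [-0.04  0.02  0.03] 0.013067669154216133
```

```bash
python3 -m inch '[[0,-1.5,-3,0,0,0,1],[0,0,-3,0,0,0,1],[0,0,-2,0,0,0,1],[0,0,0,0,0,0,1],[0,0,0,0,0,0,1]]'; python3 st.py
python3 -m inch '[[0,0,-1.5,0,0,0,1],[0,0,-1.5,0,0,0,1],[0,0,0,0,0,0,1],[0,0,0,0,0,0,1]]'; python3 st.py
```

```text
clock: 10.2
eef_pos: [0.4978, 0.1205, 0.2901]
tcp_rot: [0.985, 0.174, 0.0, -0.0]
force: [2.0, 0.3, -1.4]
grip_width: 0.0129
gripper_force: 53.3
t 10.2 j7 -1.69 tcp [497.8 120.5 290.1] yaw 20.04 tilt [0.01 0.01] knob [-0.28  0.83] bottom-deck 18.0 F [ 2.   0.3 -1.4] M [ 0.17 -0.31 -0.03] 0.012931678104547123
clock: 10.6
eef_pos: [0.4977, 0.1204, 0.2871]
tcp_rot: [0.985, 0.174, 0.0, -0.0]
force: [1.6, 0.7, -1.3]
grip_width: 0.0128
gripper_force: 53.3
t 10.6 j7 -1.69 tcp [497.7 120.4 287.1] yaw 20.04 tilt [0.01 0.  ] knob [-0.31  0.8 ] bottom-deck 15.0 F [ 1.6  0.7 -1.3] M [ 0.18 -0.52 -0.  ] 0.012772775376538141
```

```bash
python3 -m inch '[[0.5,0.2,-1,0,0,0,1],[0,0,-1,0,0,0,1],[0,0,0,0,0,0,1],[0,0,0,0,0,0,1]]'; python3 st.py
python3 -m inch '[[0,0,-1,0,0,0,1],[0,0,-1,0,0,0,1],[0,0,0,0,0,0,1],[0,0,0,0,0,0,1]]'; python3 st.py
```

```text
clock: 11.0
eef_pos: [0.4981, 0.1205, 0.285]
tcp_rot: [0.985, 0.174, -0.0, 0.0]
force: [0.1, 0.4, -1.0]
grip_width: 0.0127
gripper_force: 53.4
t 11.0 j7 -1.69 tcp [498.1 120.5 285. ] yaw 20.03 tilt [-0.02 -0.01] knob [0.03 0.89] bottom-deck 12.9 F [ 0.1  0.4 -1. ] M [ 0.06 -0.05  0.02] 0.01271222001929315
clock: 11.4
eef_pos: [0.4982, 0.1206, 0.2831]
tcp_rot: [0.985, 0.174, 0.0, 0.0]
force: [0.9, 0.9, 0.1]
grip_width: 0.0128
gripper_force: 53.4
t 11.4 j7 -1.7 tcp [498.2 120.6 283.1] yaw 20.04 tilt [ 0. -0.] knob [0.16 0.97] bottom-deck 11.0 F [0.9 0.9 0.1] M [ 0.1  -0.24  0.06] 0.01282787804928588
```

```bash
python3 -m inch '[[0.2,0,-0.8,0,0,0,1],[0,0,0,0,0,0,1],[0,0,0,0,0,0,1]]'; python3 st.py
python3 -m inch '[[0,0,-0.8,0,0,0,1],[0,0,0,0,0,0,1],[0,0,0,0,0,0,1]]'; python3 st.py
```

```text
clock: 11.7
eef_pos: [0.4984, 0.1206, 0.2823]
tcp_rot: [0.985, 0.174, -0.0, 0.0]
force: [0.6, 0.7, -1.6]
grip_width: 0.0131
gripper_force: 53.4
t 11.7 j7 -1.7 tcp [498.4 120.6 282.3] yaw 20.03 tilt [-0. -0.] knob [0.33 0.94] bottom-deck 10.2 F [ 0.6  0.7 -1.6] M [ 0.03 -0.23 -0.05] 0.013070718175892785
clock: 12.0
eef_pos: [0.4984, 0.1206, 0.2815]
tcp_rot: [0.985, 0.174, 0.0, 0.0]
force: [0.5, 0.2, -1.3]
grip_width: 0.0128
gripper_force: 53.4
t 12.0 j7 -1.7 tcp [498.4 120.6 281.5] yaw 20.03 tilt [ 0. -0.] knob [0.34 0.95] bottom-deck 9.4 F [ 0.5  0.2 -1.3] M [-0.   -0.2  -0.01] 0.0127969750489721
```

```bash
python3 -m inch '[[0,0,-0.8,0,0,0,1],[0,0,0,0,0,0,1],[0,0,0,0,0,0,1]]'; python3 st.py
python3 -m inch '[[0,0,-0.8,0,0,0,1],[0,0,0,0,0,0,1],[0,0,0,0,0,0,1]]'; python3 st.py
```

```text
clock: 12.3
eef_pos: [0.4984, 0.1206, 0.2807]
tcp_rot: [0.985, 0.174, 0.0, 0.0]
force: [0.1, -0.6, -1.2]
grip_width: 0.0129
gripper_force: 53.4
t 12.3 j7 -1.7 tcp [498.4 120.6 280.7] yaw 20.03 tilt [ 0. -0.] knob [0.33 0.97] bottom-deck 8.6 F [ 0.1 -0.6 -1.2] M [ 0.03 -0.25  0.01] 0.012903580353170454
clock: 12.6
eef_pos: [0.4984, 0.1206, 0.28]
tcp_rot: [0.985, 0.174, 0.0, 0.0]
force: [-1.1, 0.4, 2.6]
grip_width: 0.0127
gripper_force: 53.7
t 12.6 j7 -1.7 tcp [498.4 120.6 280. ] yaw 20.03 tilt [ 0.   -0.01] knob [0.33 0.96] bottom-deck 7.9 F [-1.1  0.4  2.6] M [-0.06  0.05 -0.01] 0.01272090362883134
```

```bash
python3 - <<'E'
from h import *
b,S=capture("scene")
cv2.imwrite("pics/c5.png",cv2.resize(b[150:210,300:380],(800,600),interpolation=cv2.INTER_CUBIC))
X=cloud("scene",S)[140:215,290:390].reshape(-1,3)*1000
q=X[(np.hypot(X[:,0]-495.5,X[:,1]-119)<27)&(X[:,2]>78)]; print(np.sort(q[:,2])[:20].round(1))
E
```

```text
[78.3 80.2 81.6 81.9 82.6 82.9 83.1 83.5 83.5 84.2 84.2 84.7 85.  85.4
 85.6 86.  86.8 87.  87.1 87.7]
```

View pics/c5.png

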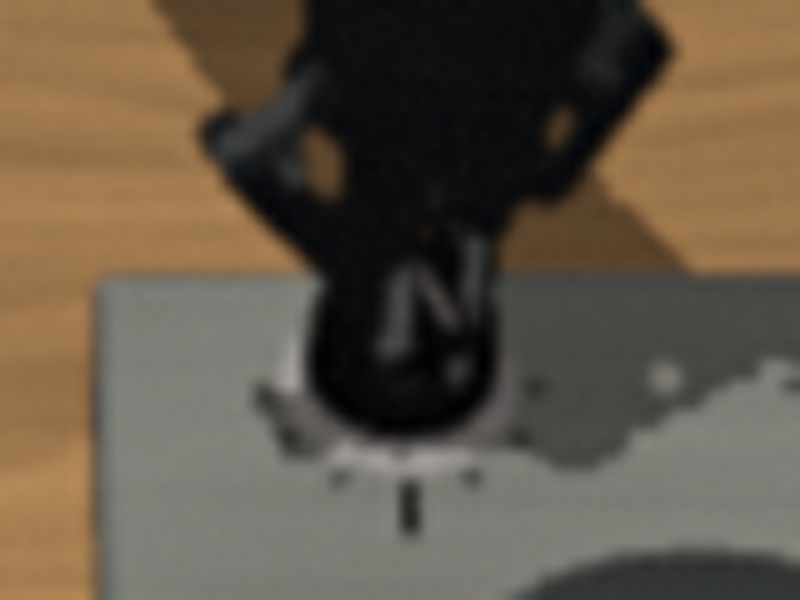

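```bash
python3 -m inch '[[0,0,-1,0,0,0,1],[0,0,0,0,0,0,1],[0,0,0,0,0,0,1]]'; python3 st.py
python3 -m inch '[[0,0,-1,0,0,0,1],[0,0,0,0,0,0,1],[0,0,0,0,0,0,1]]'; python3 st.py
```

```text
clock: 12.95
eef_pos: [0.4983, 0.1205, 0.2788]
tcp_rot: [0.985, 0.174, -0.0, 0.0]
force: [0.0, 0.4, -0.8]
grip_width: 0.0128
gripper_force: 53.6
t 12.95 j7 -1.7 tcp [498.3 120.5 278.8] yaw 20.03 tilt [-0.01 -0.  ] knob [0.3  0.92] bottom-deck 6.7 F [ 0.   0.4 -0.8] M [-0.03  0.03 -0.01] 0.01281445961984954
clock: 13.25
eef_pos: [0.4983, 0.1206, 0.2778]
tcp_rot: [0.985, 0.174, -0.0, 0.0]
force: [0.5, -0.6, 0.0]
grip_width: 0.0128
gripper_force: 53.4
t 13.25 j7 -1.7 tcp [498.3 120.6 277.8] yaw 20.03 tilt [-0.01 -0.  ] knob [0.28 0.93] bottom-deck 5.7 F [ 0.5 -0.6  0. ] M [ 0.06 -0.05  0.03] 0.012808385733233573
```

```bash
for i in 1; do python3 -m inch '[[0,0,-1,0,0,0,1],[0,0,0,0,0,0,1],[0,0,0,0,0,0,1]]' >/dev/null; python3 st.py;  python3 -m inch '[[0,0,-1,0,0,0,1],[0,0,0,0,0,0,1],[0,0,0,0,0,0,1]]'>/dev/null; python3 st.py; done
```

```text
t 13.55 j7 -1.7 tcp [498.3 120.6 276.8] yaw 20.03 tilt [-0.01 -0.  ] knob [0.29 0.94] bottom-deck 4.7 F [ 0.5  0.2 -0.9] M [ 0.07 -0.05  0.05] 0.012617560380837027
t 13.85 j7 -1.7 tcp [498.3 120.6 275.9] yaw 20.03 tilt [-0. -0.] knob [0.3  0.95] bottom-deck 3.8 F [-0.   0.4 -1. ] M [-0.01  0.01  0.01] 0.013023064390696835
```

```bash
for i in 1; do python3 -m inch '[[0,0,-1,0,0,0,1],[0,0,0,0,0,0,1],[0,0,0,0,0,0,1]]' >/dev/null; python3 st.py;  python3 -m inch '[[0,0,-1,0,0,0,1],[0,0,0,0,0,0,1],[0,0,0,0,0,0,1]]'>/dev/null; python3 st.py;python3 -m inch '[[0,0,-1,0,0,0,1],[0,0,0,0,0,0,1],[0,0,0,0,0,0,1]]'>/dev/null; python3 st.py; done
```

```text
t 14.15 j7 -1.7 tcp [498.3 120.5 274.8] yaw 20.03 tilt [-0.01 -0.  ] knob [0.3  0.92] bottom-deck 2.7 F [ 1.  -1.  -2.1] M [ 0.03 -0.08 -0.02] 0.012886611520759088
t 14.45 j7 -1.7 tcp [498.3 120.5 273.7] yaw 20.04 tilt [-0.01  0.  ] knob [0.31 0.92] bottom-deck 1.6 F [ 0.1  0.6 -4.8] M [ 0.11 -0.37  0.  ] 0.012905464116291811
t 14.75 j7 -1.7 tcp [498.4 120.6 273. ] yaw 20.03 tilt [ 0.01 -0.  ] knob [0.37 0.96] bottom-deck 0.9 F [ 0.1 -0.8 -1.8] M [-0.01 -0.24  0.04] 0.012884396300388354
```

```bash
python3 -m inch '[[0,0,-1,0,0,0,1],[0,0,0,0,0,0,1],[0,0,0,0,0,0,1]]' >/dev/null; python3 st.py;  python3 -m inch '[[0,0,-1,0,0,0,1],[0,0,0,0,0,0,1],[0,0,0,0,0,0,1]]'>/dev/null; python3 st.py
```

```text
t 15.05 j7 -1.71 tcp [498.5 120.6 272.2] yaw 20.03 tilt [ 0.02 -0.  ] knob [0.43 1.  ] bottom-deck 0.1 F [-0.5 -0.1  2.5] M [ 0.01  0.1  -0.02] 0.0127425788517092
t 15.35 j7 -1.71 tcp [498.6 120.8 271.9] yaw 20.03 tilt [ 0.05 -0.02] knob [0.52 1.13] bottom-deck -0.2 F [-4.4 -1.6 11.9] M [-0.31  0.9  -0.04] 0.012583423287389962
```

```bash
python3 -m inch '[[0,0,1.2,0,0,0,1],[0,-0.18,0,0,0,-4,1],[0,-0.18,0,0,0,-4,1],[0.1,-0.18,0,0,0,-4,1],[0,-0.18,0,0,0,-4,1],[0.1,-0.18,0,0,0,-4,1],[0,-0.18,0,0,0,-3,1],[0,0,0,0,0,0,1],[0,0,0,0,0,0,1],[0,0,0,0,0,0,1],[0,0,0,0,0,0,1]]' >/dev/null; python3 st.py
```

```text
t 16.45 j7 -2.09 tcp [499.  118.9 272.4] yaw -2.92 tilt [ 0.07 -0.04] knob [0.82 0.36] bottom-deck 0.3 F [ 4.1 -4.9  2.7] M [-1.04 -0.84  0.05] 0.012981968986353443
```

```bash
python3 -m inch '[[0.7,-0.9,0,0,0,0,1],[0,0,0,0,0,0,1],[0,0,0,0,0,0,1]]' >/dev/null; python3 st.py; python3 -m inch '[[0,0,0,0,0,0,0.7],[0,0,0,0,0,0,0.4],[0,0,0,0,0,0,0.2],[0,0,0,0,0,0,0.2],[0,0,20,0,0,0,0.2],[0,0,40,0,0,0,0],[0,-40,40,0,0,0,-0.3],[0,-50,20,0,0,0,-0.5],[0,-50,0,0,0,0,-0.5],[0,-50,0,0,0,0,-0.5],[0,-50,0,0,0,0,-0.5],[0,-50,0,0,0,0,-0.5]]' 20;python3 -m inch '[[0,-40,0,0,0,0,-0.5],[0,0,0,0,0,0,-0.5],[0,0,0,0,0,0,-0.5]]' ; python3 - <<'E'
from h import *
a,T=capture("top");b,S=capture("scene")
def c(p,u,v): return cv2.resize(p[v-24:v+24,u-32:u+32],(400,300),interpolation=cv2.INTER_CUBIC)
cv2.imwrite("pics/c6.png",np.hstack([c(a,279,217),c(b,340,188)]))
for n,d,(u,v) in(("top",T,(279,217)),("scene",S,(340,188))):
    w=cloud(n,d)[v-22:v+22,u-22:u+22].reshape(-1,3)*1000
    w=w[np.hypot(w[:,0]-495.5,w[:,1]-118.7)<40]
    for lo,hi in((90,103),(112,130)):
        q=w[(w[:,2]>lo)&(w[:,2]<hi)]; 
        if len(q)>4: print(n,lo,len(q),cv2.minAreaRect(q[:,:2].astype(np.float32)),np.median(q[:,2]))
E
```

```text
t 16.75 j7 -2.09 tcp [499.3 118.8 272.3] yaw -2.93 tilt [0.01 0.  ] knob [1.07 0.2 ] bottom-deck 0.2 F [ 0.2 -2.1  5.8] M [-0.47 -0.17  0.01] 0.012881146634470049
clock: 17.95
eef_pos: [0.4988, -0.165, 0.3861]
tcp_rot: [1.0, -0.026, 0.0, 0.0]
force: [0.7, -0.4, -0.9]
grip_width: 0.0639
gripper_force: 0.0
clock: 18.25
eef_pos: [0.4991, -0.2037, 0.3856]
tcp_rot: [1.0, -0.027, -0.0, -0.0]
force: [0.3, 0.4, -0.2]
grip_width: 0.0643
gripper_force: 0.0
top 90 179 ((494.7467041015625, 118.83453369140625), (47.696712493896484, 50.794620513916016), 1.0797622203826904) 97.46218606340106
top 112 100 ((497.7596130371094, 119.09513854980469), (14.219438552856445, 55.121925354003906), 88.11615753173828) 120.4705373722379
scene 90 155 ((498.5149841308594, 118.66808319091797), (50.520263671875, 50.95805358886719), 79.49712371826172) 96.48577346477016
scene 112 82 ((496.79742431640625, 118.18502807617188), (14.250702857971191, 54.867008209228516), 86.95964813232422) 118.96926524286539
```

View pics/c6.png

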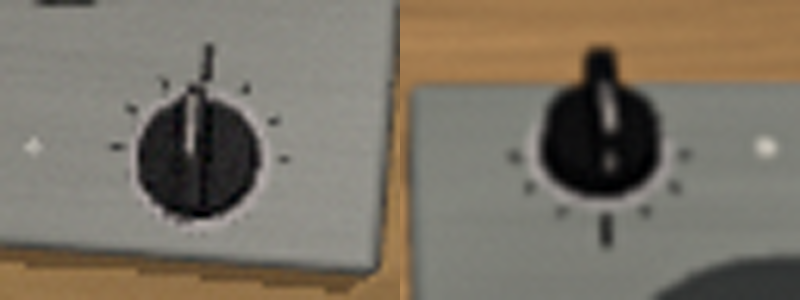

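The picture shows the knob flat on its disc (bar top about 44.5 mm above the deck), with the pointer in line with the long mark (bar yaw -2° to -3°, hob -3°) and the gripper clear.

```bash
python3 -c "
from station import job; print(job.sign_off())"
```

```text
the job is handed in; nothing more can be done
None
```

The knob is pressed fully home on its spindle, turned so the pointer is within about 1° of the long mark, and released. I handed the job in at about 18 s, with a peak measured press of about 12 N; the sign-off gave no verdict.

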